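Take the narrow parts bin off the bin rail

TASK

I am about to take a gearbox apart and need somewhere for its screws: lift the narrow, empty parts bin up and off the rail it hangs on, carry it over and set it down (do not drop it) inside the shallow steel tray, standing flat and upright on the tray's floor, and let go. Leave the wide bin hanging on the rail, and do not disturb the tape roll or the pliers.

Things in the scene. Friction and masses are not known exactly. Their poses are not given: they have to be found in the camera images.
- narrow_bin: Narrow empty grey plastic bin, 110 (x) x 56 (y) x 70 mm high, walls 4, about 0.12 kg. Origin: centre of underside, z up. Front at -x is low (45 mm); sides full height from x=-20 mm back; back face at x=+55. A 39 mm wide hanger at the back's top runs to x=+69 and turns down as a lip (x 65 to 69) ending 43 mm above the underside. Hangs on the rail in either place. Grip from above across the 56 mm.
- narrow_bin_lip (a point): Lower edge of the narrow bin's downturned hanging lip, at (67, 0, 43) mm in the bin's frame.
- wide_bin: Wide bin of the same form and grey plastic: 110 long x 96 wide x 70 mm high, with three small motors in it, about 0.35 kg; same origin and axes. Hangs in the other place on the rail and stays there.
- bin_rail: Bin rail, fixed: flat aluminium strip 6 mm thick, 390 mm long along y, top edge 165 mm above the bench, on posts at y = +-185 mm; a lower bar at 112 mm stops the bins swinging back. Origin on the bench under the strip's middle. Bins hang on its -x side, undersides 100 mm up, centres at x = -62 mm; lips reach 22 mm below the strip's top behind it, so lift more than that, then move to -x.
- tray: Shallow open steel tray, fixed: 160 (x) x 200 (y) x 18 mm high outside, walls and floor 4 to 5 mm thick (inside 152 x 192 mm). Origin at the centre of its underside.
- tape_roll: Blue roll of tape lying flat, 100 mm across, 38 mm high, hole 70 mm. Origin at the centre of its underside. A bystander.
- pliers: Pliers with yellow handles lying flat, 160 long (x) x 66 x 14 mm high. Origin on the bench under their middle. A bystander.
Mind the look-alikes: they are no part of the job. Leave any pink or yellow look-alike of the narrow_bin alone.

How it is judged:
By the outcome, as a careful person would: the job done as asked, in the order asked, and still so for the second after the job is handed in, with the robot touching nothing.
It also fails if it takes over 43 s, if anything falls off the work surface, if the arm or the gripper's body presses on something with over 40 N, if the wrist force passes 120 N, or if a joint passes its speed limit or range.

ROBOT

A 7-joint arm with a two-finger parallel gripper is mounted at the origin on the work surface. World frame = base frame: x ahead of the robot, y to its left, z up, the work surface at z = 0. Lengths are in m, angles in rad, forces in N, time in s.
With the tool pointing down it reaches from about 0.4 to 0.85 m from the base axis. Payload 10.4 kg.
Tool frame: the origin (TCP) lies at the very end of the fingers, on their centre line; the grasp point (between the pads) lies 19 mm behind it; z points along the fingers, y is the line along which they close (so a half turn about z gives the same grasp; the last joint's range is limited). The gripper opens to 85 mm and grips with 20 to 120 N. Pads are 22 mm wide; open, the fingers measure 114 mm over their backs; the gripper's body (76 mm by 85 mm) begins 54 mm behind the grasp point. The pads swing forward as they close: fully open they stand 13 mm farther back than shut.
Start: joints at [1.094, 0.332, -0.065, 1.46, 0.022, 1.35, -0.088], TCP at [0.274, -0.562, 0.231] pointing down, gripper open.
Joint ranges: [-2.6, 2.6], [-0.5, 2.12], [-1.47, 1.34], [0.16, 2.42], [-1.27, 4.41], [0.06, 2.06], [-2.6, 2.6]. Speed limits (rad/s): [2.22, 2.22, 2.79, 2.79, 3.14, 3.14, 3.14].

INTERFACE

Orientations are given as a rotation vector (axis times angle).
In Python, from station import r gives the robot as it stands. Calls block until the motion is done:
- r.reach(position, orientation): joint-space move of the TCP to a pose.
- r.move_l(position, speed=0.15, ori=None, threshold=None): straight line of the TCP; ori=None keeps the orientation; speed is the mean speed in m/s. With threshold (N) it stops when the force on the tool has changed by that much, and returns True; else False.
- r.move_j(angles): joint-space move.
- r.ungrasp() and r.close(grip_force=None): open the fingers fully, or close them until they stop; grip_force is the grip in N (None keeps the last).
- r.wait(seconds).
- r.solve_ik(position, orientation): joint angles nearest the present ones, or None.
- r.get_obs(): the state.
- r.camera(name): name is "scene" or "side" or "wrist"; returns a dict with "color" (420x560x3 uint8, blue, green, red), "fx", "fy", "cx", "cy" (pixels), "origin" and "orientation" of the camera in the world; the wrist camera has in their place "mount" (4x4, takes a point from camera to tool coordinates, whose origin is the TCP and whose axes are the flange's). Camera axes: x right, y up, looking along -z (the intrinsics and any distortion apply to the point x, -y, -z); pixel columns grow to the right and rows downward; lengths in m; the calibration is good to about 2 mm. A picture is of the moment at which its call begins: read the wrist's pose just before it. There is no depth.
A pose or a line that the arm cannot do raises r.Unreachable and nothing moves.
- r.hand_in(): hands the job in, once; it reports no verdict.
The state is a dict: "t": time; "q": joint angles; "joint_vel": joint speeds; "joint_efforts": joint torques, N m; "position": TCP position; "eef_rot": TCP orientation; "contact_force": force on the tool from outside, world axes, zero at the start; "torque": the same for the moment, N m; "width": finger opening in m.
Only numpy, scipy, OpenCV 4.12 (cv2) and the standard library are available. Lean on these libraries where they do the work, as an engineer would, in place of code of your own. Each camera call takes 0.05 s, during which the arm holds its last target. There are 200 camera calls.

## Working session

There is one attempt and no reset: what is moved stays moved. The work goes in short steps, each a Python script; the robot and the scene stay as the last script left them, time stands still between calls to the robot, and variables do not carry over. Pictures are saved under pics/ and viewed, on a budget of 10 in all, crops included, one or two more only if the job needs it, and the job is handed in when it is done.

```bash
mkdir -p pics; ls; python3 - <<'E'
from station import r
import cv2,numpy as np,pickle
o=r.get_obs(); print(o['t'],o['position'],o['eef_rot'],o['width'])
d={}
for n in("scene","side"):
    c=r.camera(n); d[n]=c; cv2.imwrite(f"pics/{n}0.png",c["color"]); print(n,{k:v for k,v in c.items() if k!="color"})
pickle.dump(d,open("cams.pkl","wb"))
E
```

```text
pics
0.0 [ 0.27382074 -0.56139337  0.23048583] [-3.05966044e+00 -7.06486224e-01  6.61404114e-04] 0.08525768378246058
scene {'fx': 491.3548300026029, 'fy': 491.3548300026029, 'cx': 276.144906188797, 'cy': 212.95163395153878, 'origin': array([1.30645506, 0.51401562, 1.15663411]), 'orientation': array([0.41008264, 0.72670283, 2.04295525])}
side {'fx': 382.37273352712134, 'fy': 382.37273352712134, 'cx': 280.55072865619434, 'cy': 210.14486940579053, 'origin': array([0.41208707, 0.61729092, 0.75106738]), 'orientation': array([ 0.17277992, -1.05452734, -2.67741157])}
```

View pics/scene0.png

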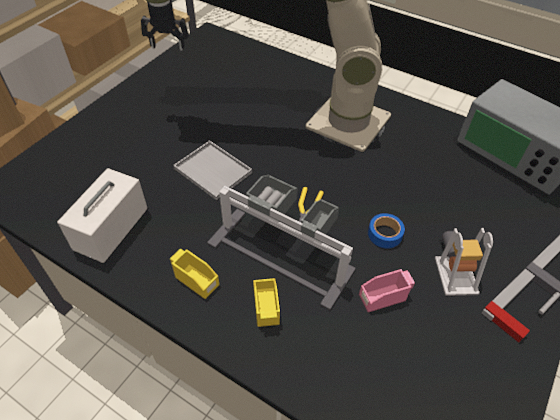

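View pics/side0.png

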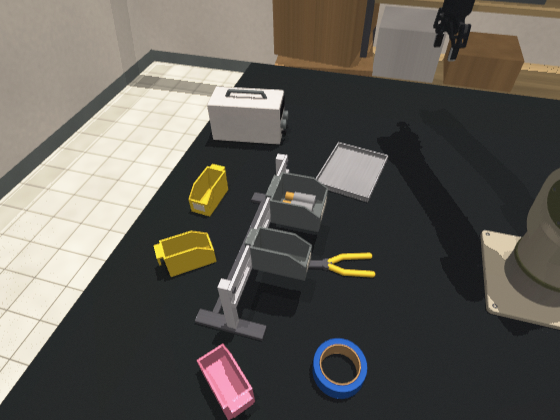

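Candidates for the narrow bin, as pixels in scene / side:
- grey, on the rail: (320,215) / (280,252). It is empty and narrow.
- grey, on the rail: (272,192) / (298,205). It holds motors, so it is the wide bin.
- yellow: (195,272) and (266,300)
- pink: (387,290)

The empty grey one fits. The tray is at scene (213,167), side (352,170). The pliers lie in front of the narrow bin and the tape is at scene (387,230). I'll confirm with enlarged crops.

```bash
python3 - <<'E'
import cv2
for n,(x0,y0,x1,y1),s in(("scene",(165,135,365,310),4),("side",(200,135,400,345),2.85)):
    im=cv2.imread(f"pics/{n}0.png")[y0:y1,x0:x1]
    if n=="scene": im=im[:150]
    im=cv2.convertScaleAbs(im,alpha=1.5)
    cv2.imwrite(f"pics/{n}_crop.png",cv2.resize(im,None,fx=s,fy=s,interpolation=cv2.INTER_CUBIC))
E
```

```text
(no output)
```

View pics/scene_crop.png

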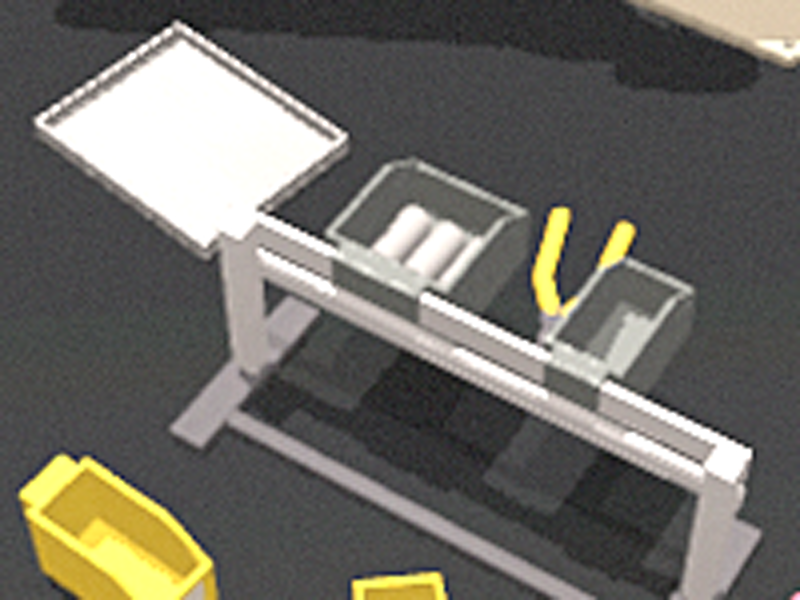

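View pics/side_crop.png

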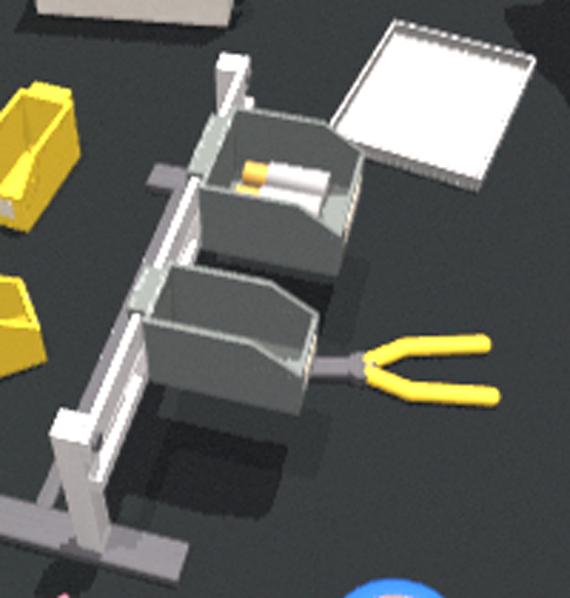

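The crops confirm it. The empty narrow grey bin has its hanger centre at scene crop (580,364), side crop (148,290). The wide bin holds three motors. Next I cast rays.

```bash
cat > h.py <<'E'
import numpy as np,pickle
from scipy.spatial.transform import Rotation as R
cams=pickle.load(open("cams.pkl","rb"))
def ray(n,u,v):
    c=cams[n]; d=np.array([(u-c["cx"])/c["fx"],-(v-c["cy"])/c["fy"],-1])
    return c["origin"],R.from_rotvec(c["orientation"]).apply(d/np.linalg.norm(d))
def plane(n,u,v,z):
    o,d=ray(n,u,v); return o+d*(z-o[2])/d[2]
def tri(a,b):
    o1,d1=ray("scene",*a);o2,d2=ray("side",*b)
    s=np.linalg.lstsq(np.c_[d1,-d2],o2-o1,rcond=None)[0]
    p,q=o1+s[0]*d1,o2+s[1]*d2
    return (p+q)/2,np.linalg.norm(p-q)
sc=lambda x,y:(165+x/4-.375,135+y/4-.375)
sd=lambda x,y:(200+x/2.85-.32,135+y/2.85-.32)
E
python3 - <<'E'
from h import *
np.set_printoptions(precision=4,suppress=True)
print("hanger",tri(sc(580,364),sd(148,290)),plane("scene",*sc(580,364),.17),plane("side",*sd(148,290),.17))
print("hanger corners scene",*[plane("scene",*sc(*p),.17) for p in((555,343),(613,362),(607,383),(547,367))])
print("hanger corners side",*[plane("side",*sd(*p),.17) for p in((143,265),(168,270),(152,312),(130,308))])
print("body back side",*[plane("side",*sd(*p),.17) for p in((172,265),(148,317))])
print("front rim lo",*[plane("scene",*sc(*p),.145) for p in((622,260),(693,292))],*[plane("side",*sd(*p),.145) for p in((317,314),(305,360))])
print("wide hanger",plane("scene",*sc(378,270),.17),plane("side",*sd(205,145),.17))
print("posts scene",*[plane("scene",*sc(*p),.165) for p in((240,232),(730,460))],"side",*[plane("side",*sd(*p),.165) for p in((233,60),(72,422))])
print("tray scene",*[plane("scene",*sc(*p),.018) for p in((178,22),(35,122),(205,243),(349,135))])
print("tray side",*[plane("side",*sd(*p),.018) for p in((397,20),(535,60),(478,182))])
E
```

```text
hanger (array([0.608 , 0.1799, 0.1713]), np.float64(0.0025174703665497033)) [0.6062 0.1782 0.17  ] [0.6086 0.1803 0.17  ]
hanger corners scene [0.6002 0.1561 0.17  ] [0.5933 0.195  0.17  ] [0.6101 0.2002 0.17  ] [0.6198 0.1618 0.17  ]
hanger corners side [0.6195 0.1599 0.17  ] [0.6011 0.1596 0.17  ] [0.5997 0.1977 0.17  ] [0.6152 0.1985 0.17  ]
body back side [0.5999 0.1545 0.17  ] [0.6009 0.2025 0.17  ]
front rim lo [0.4949 0.1485 0.145 ] [0.4937 0.2026 0.145 ] [0.4956 0.1502 0.145 ] [0.4944 0.1906 0.145 ]
wide hanger [0.6108 0.0263 0.17  ] [0.6139 0.0311 0.17  ]
posts scene [ 0.63   -0.0731  0.165 ] [0.6172 0.2918 0.165 ] side [ 0.6239 -0.0809  0.165 ] [0.6211 0.2902 0.165 ]
tray scene [ 0.365  -0.3472  0.018 ] [ 0.524  -0.3711  0.018 ] [ 0.5537 -0.176   0.018 ] [ 0.3967 -0.1489  0.018 ]
tray side [ 0.5218 -0.3704  0.018 ] [ 0.3691 -0.3396  0.018 ] [ 0.4029 -0.1418  0.018 ]
```

Measured poses:

| Item | Position (x, y), m | Yaw, rad |
|---|---|---|
| Narrow bin | (0.547, 0.1775) | about +0.027 |
| Tray | (0.461, -0.258) | about -0.16 |

I'll move above the bin and check with the wrist camera.

```bash
cat >> h.py <<'E'
def ori(yaw): return (R.from_euler('z',yaw)*R.from_euler('x',np.pi)).as_rotvec()
BIN=np.array([.547,.1775]);BY=.027;TRAY=np.array([.461,-.258]);TY=-.16
def off(xy,yaw,dx,dy=0): 
    c,s=np.cos(yaw),np.sin(yaw); return np.array([xy[0]+c*dx-s*dy,xy[1]+s*dx+c*dy])
def wproj(c,pose,P):
    "world points -> wrist pixels; pose=(pos,rotvec)"
    T=np.eye(4);T[:3,:3]=R.from_rotvec(pose[1]).as_matrix();T[:3,3]=pose[0]
    M=np.linalg.inv(T@c["mount"]); p=np.c_[P,np.ones(len(P))]@M.T
    return np.c_[c["cx"]-c["fx"]*p[:,0]/p[:,2],c["cy"]+c["fy"]*p[:,1]/p[:,2]]
def wplane(c,pose,u,v,z):
    T=np.eye(4);T[:3,:3]=R.from_rotvec(pose[1]).as_matrix();T[:3,3]=pose[0];T=T@c["mount"]
    d=T[:3,:3]@[(u-c["cx"])/c["fx"],-(v-c["cy"])/c["fy"],-1]; o=T[:3,3]
    return o+d*(z-o[2])/d[2]
E
python3 - <<'E'
from h import *
from station import r
import cv2
g=off(BIN,BY,.008)
for yaw,xy,zs in((BY,g,(.131,.31)),(TY,TRAY,(.036,.27))):
    for z in zs: print(yaw,z,r.solve_ik([*xy,z],ori(yaw)))
p=r.get_obs()["position"]
r.move_l([p[0],p[1],.31],speed=.2)
r.reach([*g,.31],ori(BY))
o=r.get_obs();c=r.camera("wrist");pose=(o["position"],o["eef_rot"])
pickle.dump((c,pose),open("w1.pkl","wb"));cv2.imwrite("pics/w1.png",c["color"])
print(o["t"],pose)
B=np.array([[*off(BIN,BY,x,y),z] for x,y,z in((.055,.028,.17),(.055,-.028,.17),(-.02,.028,.17),(-.02,-.028,.17),(-.055,.028,.145),(-.055,-.028,.145),(.069,.0195,.17),(.069,-.0195,.17))])
print(wproj(c,pose,B).round(1))
E
```

```text
0.027 0.131 [ 0.34794212  0.47968705 -0.93366474  1.661459    0.40780966  1.20923352
 -2.22302357]
0.027 0.31 [ 0.40346056  0.369653   -1.03294911  1.40939588  0.31566612  1.53795605
 -2.15274164]
-0.16 0.036 [ 0.62502348  0.33529902 -0.23017671  1.90720715  0.09526919  0.90950893
 -1.38216253]
-0.16 0.27 [ 0.65616501  0.11336242 -0.25176122  1.6460575   0.02867242  1.38579169
 -1.3301191 ]
3.425 (array([0.55537813, 0.17681343, 0.30985346]), array([ 3.14103861e+00,  4.03638138e-02, -1.91696316e-04]))
[[238.9 133.8]
 [312.8 133.8]
 [241.9 226.3]
 [310.1 226.2]
 [245.5 252. ]
 [306.8 252. ]
 [249.6 114.8]
 [302.  114.8]]
```

View pics/w1.png

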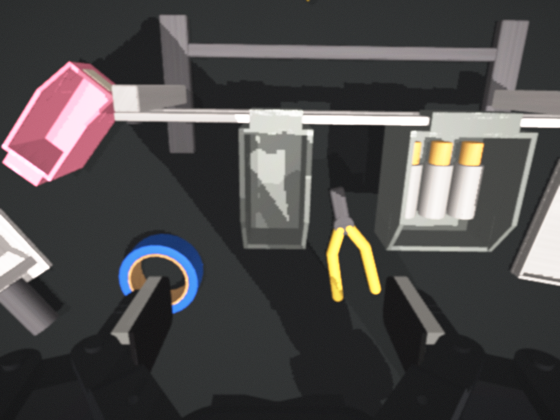

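The wrist view shows:
- The narrow bin's rim has its back corners at (240,130) and (312,130) and its front corners at (243,248) and (307,247). Its lateral position matches. It sits about 3 mm farther in +x than predicted.
- The rail runs with a slope of about 0.017, so the bin's yaw is about 0.012.

I'll correct for both, grasp, lift, and check.

```bash
sed -i 's/^BIN=np.array(\[.547,.1775\]);BY=.027/BIN=np.array([.550,.1775]);BY=.013/' h.py
python3 - <<'E'
from h import *
from station import r
import cv2
g=off(BIN,BY,.008)
r.reach([*g,.25],ori(BY))
hit=r.move_l([*g,.131],speed=.1,threshold=8)
o=r.get_obs();print(hit,o["position"],o["contact_force"])
if hit: raise SystemExit
r.close(grip_force=30)
o=r.get_obs();print("w",o["width"],o["contact_force"],o["t"])
if o["width"]<.045: raise SystemExit
hit=r.move_l([*g,.181],speed=.08,threshold=15)
o=r.get_obs();print(hit,o["position"],o["contact_force"],o["width"])
if hit: raise SystemExit
cams=[r.camera(n)["color"] for n in("side","wrist")]
cv2.imwrite("pics/lift.png",np.hstack([cams[0][130:400,170:400],cams[1][:270,150:450]])); print(r.get_obs()["t"])
E
```

```text
False [0.55834195 0.17781076 0.13164405] [0.37885321 0.34453179 0.50167742]
w 0.05557611285114176 [-0.1870906   3.25146195  4.33467989] 5.5417
True [0.55817723 0.17755072 0.13448424] [-4.41017424 -3.41715665 13.79625896] 0.0557458684383506
```

```bash
python3 - <<'E'
from station import r
import cv2,numpy as np
r.wait(.1)
o=r.get_obs();print(o["position"],o["contact_force"],o["torque"],o["width"],o["t"])
cams=[r.camera(n)["color"] for n in("side","wrist")]
cv2.imwrite("pics/lift.png",np.hstack([cams[0][130:400,170:400],cams[1][:270,150:450]])*1)
E
```

```text
[0.55821312 0.17755114 0.1345108 ] [-4.80525726 -2.47982885 11.30582891] [-0.53966472  0.7011091  -0.56832367] 0.05539178641188242 5.8833
```

View pics/lift.png

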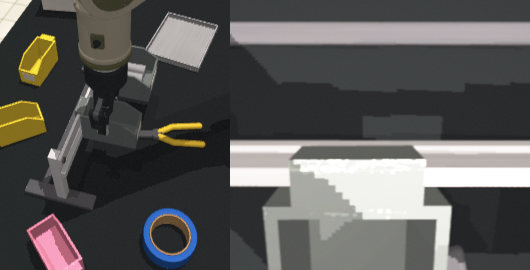

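Seen: the bin is gripped squarely, with its hanger over the strip (wrist crop about (360,170)). It is not visibly caught on anything. The force reading is moderate, so I'll lift in small steps and watch the trend.

```bash
python3 - <<'E'
from h import *
from station import r
np.set_printoptions(precision=2,suppress=True)
g=off(BIN,BY,.008)
for z in(.137,.140,.145,.150):
    hit=r.move_l([*g,z],speed=.03,threshold=15)
    o=r.get_obs();print(z,hit,o["position"].round(4),o["contact_force"],o["torque"],round(o["width"],4),o["t"])
    if hit:break
E
```

```text
0.137 True [0.56 0.18 0.14] [ 0.07 -0.21  3.23] [-0.08  0.06 -0.25] 0.0559 6.1917
```

```bash
python3 - <<'E'
from h import *
from station import r
np.set_printoptions(precision=2,suppress=True)
g=off(BIN,BY,.008)
for z in(.140,.146,.155,.166,.181):
    hit=r.move_l([*g,z],speed=.05,threshold=25)
    o=r.get_obs();print(z,hit,o["position"].round(4),o["contact_force"],o["torque"],round(o["width"],4),o["t"])
    if hit:break
import cv2
cams=[r.camera(n)["color"] for n in("side","wrist")]
cv2.imwrite("pics/lift2.png",np.hstack([cams[0][130:400,170:400],cams[1][:270,150:450]]))
E
```

```text
0.14 False [0.56 0.18 0.14] [ 1.97 -2.22 -0.02] [-0.31 -0.39 -0.24] 0.0556 6.4417
0.146 False [0.56 0.18 0.15] [ 1.3  -2.15  2.59] [-0.38 -0.32 -0.26] 0.0556 6.7083
0.155 False [0.56 0.18 0.15] [-0.56  0.28 -1.66] [0.01 0.03 0.01] 0.0559 7.0417
0.166 False [0.56 0.18 0.17] [-0.01 -0.42 -1.08] [-0.06  0.01 -0.  ] 0.0554 7.4083
0.181 False [0.56 0.18 0.18] [-0.4   0.01 -0.79] [ 0.01  0.01 -0.02] 0.0554 7.8583
```

View pics/lift2.png

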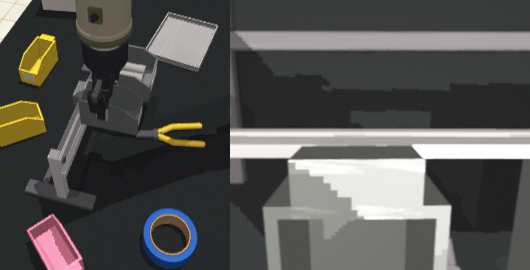

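The bin is free: the lifted weight reads about 1 N and its pose in the fingers has not changed (wrist crop, bin back at (355,205)). Now I'll raise it, back out to -x, carry it over and hover above the tray.

```bash
python3 - <<'E'
from h import *
from station import r
import cv2
g=off(BIN,BY,.008)
r.move_l([*g,.215],speed=.1)
r.move_l([g[0]-.11,g[1],.275],speed=.15)
t=off(TRAY,TY,.008)
r.reach([*t,.275],ori(TY))
r.move_l([*t,.075],speed=.12)
o=r.get_obs();print(o["position"],o["eef_rot"],o["contact_force"],o["width"],o["t"])
a=r.camera("side")["color"][110:240,280:430];b=r.camera("scene")["color"][120:250,140:290]
cv2.imwrite("pics/hover.png",cv2.resize(np.hstack([a,b]),None,fx=2.6,fy=2.6,interpolation=cv2.INTER_CUBIC))
E
```

```text
[ 0.46924912 -0.25946208  0.07557006] [ 3.13098114e+00 -2.51042316e-01  1.23589602e-03] [ 0.29842024  0.3569488  -1.16687556] 0.05525070511850477 12.8583
```

View pics/hover.png

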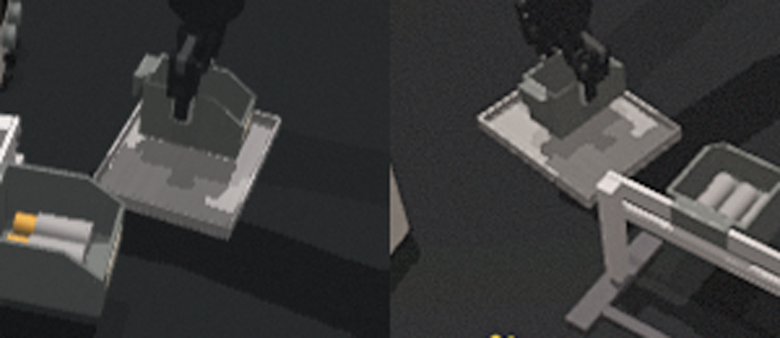

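Both views show the bin upright about 40 mm above the tray floor and inside the walls (bin base about (190,145) left, (570,130) right). Now lowering to contact.

```bash
python3 - <<'E'
from h import *
from station import r
import cv2
np.set_printoptions(precision=4,suppress=True)
t=off(TRAY,TY,.008)
r.move_l([*t,.045],speed=.06)
hit=r.move_l([*t,.029],speed=.02,threshold=4)
r.wait(.1)
o=r.get_obs();print(hit,o["position"],o["contact_force"],o["torque"],o["width"],o["t"])
a=r.camera("side")["color"][110:240,280:430];b=r.camera("scene")["color"][120:250,140:290]
cv2.imwrite("pics/down.png",cv2.resize(np.hstack([a,b]),None,fx=2.6,fy=2.6,interpolation=cv2.INTER_CUBIC))
E
```

```text
True [ 0.4687 -0.2593  0.0352] [-0.0031 -0.2692  4.6076] [-0.1678 -0.0586  0.0279] 0.05556907894453078 14.25
```

View pics/down.png

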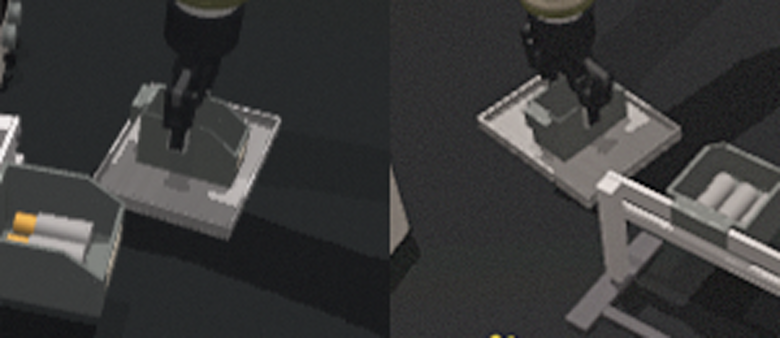

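Contact came at TCP z 0.0352 m, against 0.036 expected for the floor. The bin stands inside the tray (left view base (140–240,165), right view (530–600,140)). Releasing and retreating.

```bash
python3 - <<'E'
from h import *
from station import r
import cv2
r.ungrasp()
p=r.get_obs()["position"]
r.move_l([p[0],p[1],.09],speed=.06)
r.move_l([p[0],p[1],.28],speed=.15)
r.reach([.33,-.5,.3],ori(TY)); r.wait(.3)
o=r.get_obs();print(o["position"],o["contact_force"],o["width"],o["t"])
a=r.camera("side")["color"][100:400,150:430];b=r.camera("scene")["color"][120:320,130:410]
pickle.dump(None,open("x.pkl","wb"))
cv2.imwrite("pics/end.png",np.vstack([cv2.resize(x,None,fx=f,fy=f,interpolation=cv2.INTER_CUBIC)[:,:] for x,f in((a[:160],2),(b[:140],2))]))
E
```

```text
[ 0.33071986 -0.49931912  0.30014913] [ 0.2579459  -0.04383118 -0.24781142] 0.08543699546182101 18.6167
```

View pics/end.png

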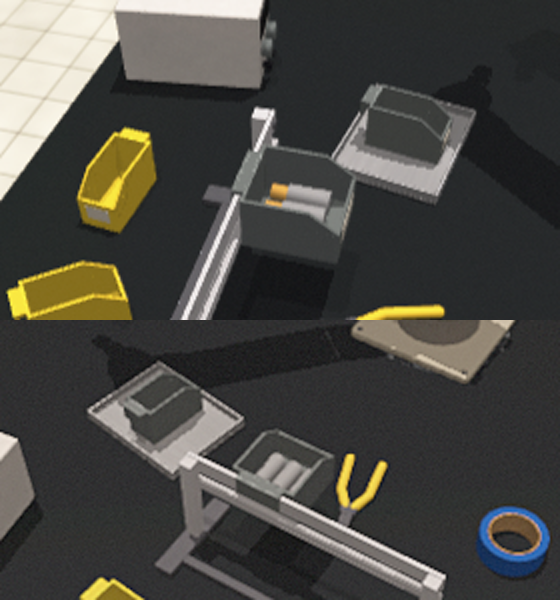

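The final view shows the narrow bin upright inside the tray (top view (405,125), bottom view (165,405)). The wide bin is still hanging with its motors, and the pliers and tape are where they were.

```bash
python3 - <<'E'
from station import r
print(r.hand_in(), r.get_obs()["t"])
E
```

```text
the job is handed in; nothing more can be done
the job is handed in; nothing more can be done
```

The narrow grey bin is standing upright inside the steel tray, released, and the job is handed in at about 18.6 s of the 43 s. I lifted it off the rail, backed it out to -x, carried it over and lowered it until it touched the tray floor.

**Last checks:**
- **Set-down:** the bin touched down with the TCP at 35.2 mm, against about 36 mm expected for a bin flat on the floor, with 4.6 N of contact force.
- **Final pictures:** the wide bin still hangs with its motors, and the pliers and tape roll look unmoved by eye. I did not measure their positions again.
- **Robot:** it had moved clear of everything, and the force on the tool was near zero.

**What disagreed:** the first lift stopped after 3 mm because its force limit tripped. The tool read 11 to 14 N, apparently strain left from closing the grip. I continued in small steps. The force eased to the bin's own weight of about 1 N, and the bin had not shifted in the fingers.

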